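Chuck a bar in the tilted welding positioner

ROBOT

A 6-joint arm with a two-finger parallel gripper is mounted at the origin on the work surface. World frame = base frame: x ahead of the robot, y to its left, z up, the work surface at z = 0. Lengths are in mm, angles in rad, forces in N, time in s.
With the tool pointing down it reaches from about 375 to 900 mm from the base axis. Payload 3.1 kg.
Tool frame: the origin (TCP) lies on the centre line of the jaws, within the pads' length; the fingertips stand 25 mm ahead of it and the grasp point (between the pads) lies 6 mm ahead of it; z points along the fingers, y is the line along which they close (so a half turn about z gives the same grasp; the last joint's range is limited). The gripper opens to 87 mm and grips with 3 to 60 N. Pads are 19 mm wide; open, the fingers measure 117 mm over their backs; the gripper's body (75 mm by 190 mm) begins 51 mm behind the grasp point.
Start: joints at [-1.339, 0.527, 1.433, -0, 1.181, -0.178], TCP at [249.609, -572.968, 247.548] pointing down, gripper open.
Joint ranges: [-3.08, 3.08], [-0.75, 2.2], [0.22, 2.44], [-1.43, 4.57], [0, 2.65], [-2.85, 2.85]. Speed limits (rad/s): [2.79, 2.79, 3.14, 3.14, 3.14, 3.14].

INTERFACE

Orientations are given as a unit quaternion [x, y, z, w].
In Python, from bench import env, imaging, close_job gives the robot as it stands. The module is installed in compiled form; this text tells all that it offers.
- The arm moves only by the tool carry_out, never from a script. Its argument "targets" is a list that holds one entry, the list of rows, each a list of 6 numbers: the shift along the tool's x, y, z normalised to -1 to 1, where 1 is 0.3 m, then the turn, a rotation vector about the tool's x, y, z normalised to -1 to 1, where 1 is 360 degrees. In form: [[[tx, ty, tz, ax, ay, az], ...]]. A call has 1 to 5 rows; each row shifts and turns the commanded pose from where the row before left it, along the tool's axes as they then stand; what a row does not reach is not made up. A row lasts 1/10 s, in which the tool goes at most 50 mm and 8.59 degrees, less where a joint would pass 70% of its speed; a pose out of reach is approached as far as the arm can. A call with a number of a shift or a turn outside -1 to 1 is refused whole. A call with a gripper value outside its range is refused whole. "claw" is the opening, from 0 (shut) to 1 (fully open), set as the call begins (left out, the last holds). The fingers move at their own pace and stop on an object; "squeeze" is the grip in N (left out, the last holds). Time passes only in rows, so rows that do not move let the fingers close. It gives the time, the measured TCP pose, the force, the opening and the grip force at its end, in the units of the state.
- env.observe(): the state, without advancing time (a new reading comes with each control period).
- imaging.grab_frame(name): name is "scene" or "side" or "wrist"; returns (picture, depth): 400x640x3 uint8, blue, green, red; 400x640 float32, mm along the optical axis (not along the pixel's ray), 0 where there is no reading.
- imaging.calibration(name): a dict with "intrinsics" (3x3 intrinsics, pixels), "rvec" (rotation vector, rad) and "tvec" (3), from world to camera coordinates, as OpenCV has them. Camera axes: x right, y down, z forward; pixel columns grow to the right and rows downward; lengths in mm; the calibration is good to about 2 mm. A picture is of the moment at which its call begins: read the wrist's pose just before it. calibration takes no time and is no camera call; for the wrist camera it gives the pose at the moment of the call.
- close_job(): hands the job in; it is judged then, once.
The state is a dict: "t": time; "joints": joint angles; "qvel": joint speeds; "joint_torque": joint torques, N m; "eef_pos": TCP position; "tcp_rot": TCP orientation; "wrist_force": force on the tool from outside, world axes, zero at the start; "torque": the same for the moment, N m; "grip_width": finger opening in mm; "finger_force": force on a finger pad.
Only numpy, scipy, OpenCV 4.12 (cv2) and the standard library are available. Lean on these libraries where they do the work, as an engineer would, in place of code of your own. Each camera call takes 0.05 s, during which the arm holds its last target. There are 200 camera calls.

TASK

Set up the welding positioner: first slide the T-shaped spindle lock on its sloping panel all the way up to its end stop, then stand the thinner of the two steel bars in the open chuck so that it bottoms, and turn the chuck sleeve clockwise until the jaws hold the bar tight. Last of all, with the bar clamped, slide the paddle-shaped speed selector all the way down to its end stop; leave the lock on and do not disturb the thicker bar, the hammer or the can.

Things in the scene. Friction and masses are not known exactly. Their poses are not given: they have to be found in the camera images.
- positioner: Fixed welding positioner; place and yaw vary, panel facing the robot's right. Base 220 x 430 x 14 mm, red side brackets 136 mm high, red head with grey panel 220 (up the slope) x 360 mm. Origin on the bench, 125 mm under the panel centre. The panel's outward normal leans 35 deg from vertical to the body's -x. Across the panel: lock slide 110 mm to +y, chuck at centre, speed slide 110 mm to -y. 
- chuck_mouth (a point): Centre of the chuck's open end, on its axis, 64 mm out from the panel. z points out of the chuck (panel normal, leaning 35 deg from vertical towards the robot's right), x up the slope, y across (+y of the positioner). Round steel sleeve 62 mm outside, 52 mm inside, reaching from here 48 mm down to a flange of 84 mm diameter. Floor of the bore 60 mm below the mouth.
- sleeve (a joint): Angle of the chuck's sleeve, rad, range 0 to 1.5, starts at 0 to 0.2; grows clockwise as seen looking into the mouth (right-handed about the mouth's -z). Each rad closes each jaw by 5 mm; they meet the bar at about 1.1. Turning takes 0.4 N m; stays where left. Once the jaws grip, torque rises steeply and the reading grows only a few hundredths.
- jaw0: Lowest of three dark chuck jaws 120 deg apart (at the mouth's -x), 10 x 20 x 42 mm, top end 1 mm below the mouth, flat gripping face 20 mm wide, 18.5 mm from the axis with the sleeve at 0, so a 26 mm bar enters with 5.5 mm to spare all round. Origin: bottom middle of the gripping face, 43 mm below the mouth. Ground smooth; driven by the sleeve.
- jaw1: The second jaw, same form, 120 degrees further round.
- jaw2: The third jaw, same form, 240 degrees further round.
- lock (a joint): Travel of the spindle-lock slide, m: 0 at the lower end of its track, 0.080 at the upper end stop (locked). It moves up the slope of the panel; about 4 N of friction; stays where left. Starts at 0 to 0.03.
- lock_top (a point): Top centre of the spindle lock's black T grip, 57 mm out from the panel, moving with it. Axes as chuck_mouth (z out of the panel, x up the slope: the way to its stop). Cross bar 66 mm long (y), 18 mm thick (x), 22 mm deep; below it an 18 (x) x 24 mm stem down to an aluminium track strip 8 mm high.
- speed (a joint): Travel of the speed-selector slide, m: 0 at the upper end of its track (fast), 0.090 at the lower end stop (slow). It moves down the slope; about 4 N of friction; stays where left. Starts at 0 to 0.04.
- speed_top (a point): Top centre of the speed selector's black upright paddle, 69 mm out from the panel. Axes as chuck_mouth: z out of the panel, x up the slope (away from its stop). The paddle is 26 mm wide (along y), 16 mm thick (along x), 60 mm high, over an aluminium track strip 8 mm high. Moves with the grip.
- bar: The thinner bar: plain round steel bar, 26 mm diameter, 86 mm long, about 0.35 kg, standing upright and loose on the bench to the right of the positioner. Origin: centre of its lower end; z along the bar.
- bar_center (a point): Middle of the thinner bar, on its axis, 43 mm from either end. When the bar is bottomed in the chuck this is 17 mm below the mouth and the bar stands 26 mm out of it.
- stub: The thicker bar, a bystander: steel stub 48 mm diameter, 66 mm high, 0.85 kg, standing upright near the thinner bar (the two places may be swapped). Does not fit the chuck. Origin: centre of its underside.
- hammer: Bystander: hammer with a handle, 260 mm long, lying on the bench to the left of the positioner. Origin: under its middle; x along the handle.
- can: Bystander: plain metal can, 66 mm diameter, 110 mm high, standing to the right of the positioner, beyond the bars. Origin: centre of its underside.
Things that resemble listed ones, but are neither listed nor needed, are in the scene too. What is shaped like the bar but turquoise is not meant.

How it is judged (in metres and radians):
On the way, in this order (a step that is already met when the one before it is completed fails the run):
1. the spindle lock is at its upper end stop (within 4 mm) (value of joint lock above 0.076 m), for 0.2 s.
2. the thinner bar stands in the chuck, bottomed, with the lock still on (z of bar_center in the frame of chuck_mouth between -0.023 and -0.013 m and x of bar_center in the frame of chuck_mouth between -0.014 and 0.014 m and y of bar_center in the frame of chuck_mouth between -0.014 and 0.014 m and value of joint lock above 0.076 m), for 0.2 s.
3. the jaws hold the bar tight, all three pressing on it with more than 3 N, and the bar is bottomed and straight, with the lock still on (z of bar_center in the frame of chuck_mouth between -0.023 and -0.013 m and x of bar_center in the frame of chuck_mouth between -0.003 and 0.003 m and y of bar_center in the frame of chuck_mouth between -0.003 and 0.003 m and angle between the z axis of bar and the z axis of chuck_mouth, either way round below 0.06 rad and contact force between each of jaw0, jaw1, jaw2 and bar above 3 N and value of joint lock above 0.076 m), for 0.2 s.
4. the speed selector is at its lower end stop (within 4 mm), with the bar still clamped (z of bar_center in the frame of chuck_mouth between -0.023 and -0.013 m and x of bar_center in the frame of chuck_mouth between -0.003 and 0.003 m and y of bar_center in the frame of chuck_mouth between -0.003 and 0.003 m and angle between the z axis of bar and the z axis of chuck_mouth, either way round below 0.06 rad and contact force between each of jaw0, jaw1, jaw2 and bar above 3 N and value of joint speed above 0.086 m), for 0.2 s.
At the end, for the whole second after the job is handed in: Lock within 4 mm of its upper stop, speed selector within 4 mm of its lower stop; thinner bar bottomed in the chuck (middle 13 to 23 mm below the mouth), within 3 mm (x and y) and 0.06 rad of the axis, at rest, each of the three jaws pressing on it with over 3 N (all of step 4 and value of joint lock above 0.076 m and linear speed of bar below 0.02 m/s); the robot touches nothing.
It fails at once if the thicker bar is moved by more than 30 mm or tipped (distance of stub from where it was at the start of the episode above 0.03 m or angle between stub's own z axis and vertical above 0.5 rad).
It fails at once if the hammer is moved by more than 30 mm (distance of hammer from where it was at the start of the episode above 0.03 m).
It fails at once if the can is moved by more than 30 mm or tipped (distance of can from where it was at the start of the episode above 0.03 m or angle between can's own z axis and vertical above 0.5 rad).
It also fails if it takes over 72 s, if anything falls off the work surface, if the arm or the gripper's body presses on something with over 40 N, if the wrist force passes 120 N, or if a joint passes its speed limit or range.

## Working session

There is one attempt and no reset: what is moved stays moved. The work goes in short steps, Python scripts to look and compute and a tool call to move; the robot and the scene stay as the last step left them, time stands still between calls to the robot, and variables do not carry over. Pictures are saved under pics/ and viewed, at most 10 in all, crops included, and the job is handed in when it is done.

Besides the shell and the picture viewer there is one more tool, called after ">>>" as a command line: name --argument value ..., lists and objects as JSON in quotes. carry_out: Moves the arm, as the interface text tells. Its arguments: {"type":"object","properties":{"targets":{"type":"array","items":{"type":"array","items":{"type":"array","items":{"type":"number","minimum":-1,"maximum":1}}}},"claw":{"type":"number"},"squeeze":{"type":"number"}},"required":["targets"]}

```bash
mkdir -p pics
python3 - <<'E'
from bench import env, imaging
import cv2,numpy as np
for n in ("scene","side"):
    p,d=imaging.grab_frame(n); cv2.imwrite(f"pics/{n}0.png",p); np.save(f"pics/{n}0.npy",d)
    c=imaging.calibration(n); R=cv2.Rodrigues(np.array(c["rvec"]))[0]
    print(n,np.round(c["intrinsics"],1).tolist(),np.round(-R.T@np.array(c["tvec"]).ravel()),np.round(R[2],2))
print(env.observe())
E
```

```text
scene [[385.6, 0.0, 326.1], [0.0, 385.6, 202.0], [0.0, 0.0, 1.0]] [1178. -499.  755.] [-0.62  0.52 -0.59]
side [[514.9, 0.0, 323.1], [0.0, 514.9, 203.5], [0.0, 0.0, 1.0]] [  202. -1362.  1150.] [ 0.18  0.81 -0.56]
{'t': 0.1, 'joints': array([-1.33851690e+00,  5.28322041e-01,  1.43378966e+00, -4.51285710e-05,
        1.18140434e+00, -1.78486286e-01]), 'qvel': array([ 2.18564923e-03, -4.22113632e-03, -1.85725816e-03,  5.47955663e-05,
        1.07843683e-03,  5.31089658e-04]), 'joint_torque': array([ 1.41066571e-04, -4.40984094e+01, -1.77151000e+01,  6.35580369e-02,
        5.33945533e-02, -4.86177225e-05]), 'eef_pos': array([ 249.44826659, -572.38464131,  246.69595197]), 'tcp_rot': array([ 9.78980772e-01,  2.03950297e-01, -4.67224666e-05, -9.60784425e-04]), 'wrist_force': array([ 0.52247082, -0.01627818, -0.35812392]), 'torque': array([ 0.02777973, -0.01781551,  0.00654517]), 'finger_force': 0.0, 'grip_width': 86.94943330171543}
```

View pics/scene0.png

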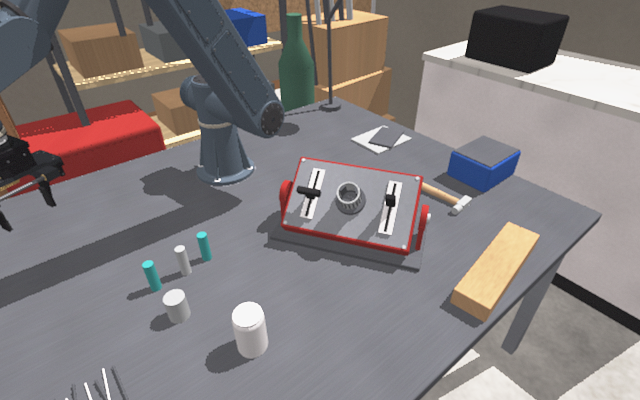

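View pics/side0.png

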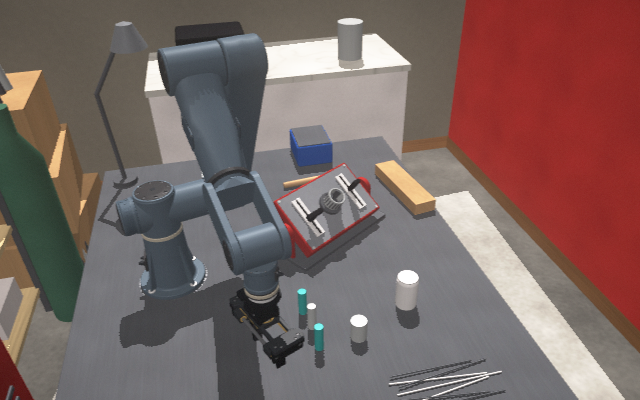

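The scene shows three bar-shaped things: turquoise ones at (152,276) and (204,247), and a grey one at (183,261). The grey one is the bar meant. The stub is at (176,306) and the can at (250,330). On the panel, the T lock is at (310,192), the chuck at (349,196) and the paddle at (390,200). Next come enlarged crops.

Run:
```python
import cv2,numpy as np
p=cv2.imread("pics/scene0.png")
a=cv2.resize(p[150:260,270:430],None,fx=5,fy=5,interpolation=cv2.INTER_CUBIC)
cv2.imwrite("pics/crop1.png",a)
b=cv2.resize(p[225:330,130:230],None,fx=5,fy=5,interpolation=cv2.INTER_CUBIC)
cv2.imwrite("pics/crop2.png",b)
```

```text
(no output)
```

View pics/crop1.png

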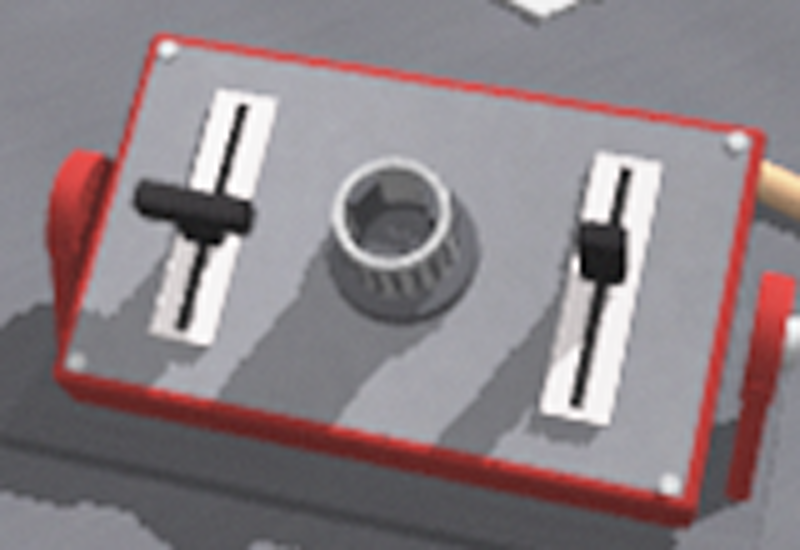

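View pics/crop2.png

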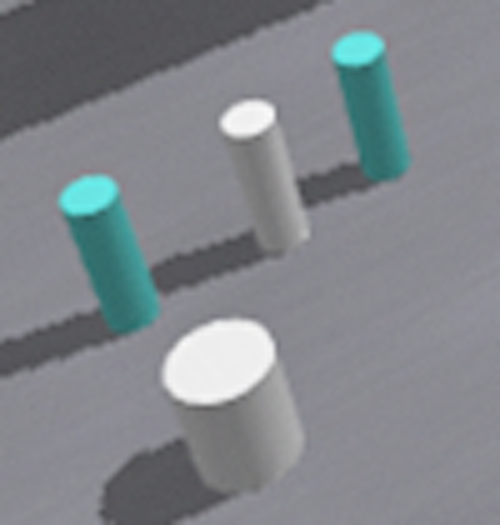

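The crops show the panel screws at crop1 (168,48), (737,142), (671,485) and (76,362), the mouth ring at (391,213), the T top at (195,203) and the paddle top at (603,240). In crop2, the grey bar's top is at (248,118) with turquoise ones on either side. The stub's top is at (219,362).

```bash
cat > h.py <<'E'
import numpy as np, cv2
from scipy.optimize import least_squares
from scipy.spatial.transform import Rotation as Ro
from bench import env, imaging
def cam(n):
    c=imaging.calibration(n); K=np.array(c["intrinsics"]);R=cv2.Rodrigues(np.array(c["rvec"]))[0];t=np.array(c["tvec"]).ravel()
    return K,R,t
def proj(c,P):
    q=np.atleast_2d(P)@c[1].T+c[2]; q=q@c[0].T; return q[:,:2]/q[:,2:]
def ray(c,uv):
    K,R,t=c; d=R.T@np.linalg.solve(K,[uv[0],uv[1],1]); return -R.T@t,d
def onplane(c,uv,p0,n):
    o,d=ray(c,uv); return o+d*((p0-o)@n)/(d@n)
def frame(x,y,yaw):
    bx=np.array([np.cos(yaw),np.sin(yaw),0]);by=np.array([-np.sin(yaw),np.cos(yaw),0]);s,k=np.sin(np.radians(35)),np.cos(np.radians(35))
    z=-s*bx+k*np.array([0,0,1]); X=np.cross(by,z)
    return np.array([x,y,125.]),np.array([X,by,z]).T   # panel centre, axes columns
E
python3 - <<'E'
from h import *
c=cam("scene")
px=lambda L,o:(np.array(L)+.5)/5-.5+np.array(o)
O=px([(168,48),(737,142),(671,485),(76,362),(391,213)],(270,150))
def pts(q):
    C,A=frame(*q[:3]);a,b=q[3:]
    return np.array([C+A@v for v in ([a,b,0],[a,-b,0],[-a,-b,0],[-a,b,0],[0,0,64])])
r=least_squares(lambda q:(proj(c,pts(q))-O).ravel(),[700,0,1.4,100,170])
q=r.x;print(q,r.fun.round(2))
C,A=frame(*q[:3])
for nm,uv,h,y in (("lock",(195,203),57,110),("speed",(603,238),69,-110)):
    P=onplane(c,px([uv],(270,150))[0],C+A[:,2]*h,A[:,2]);print(nm,P,A.T@(P-C))
print("strip ends",[ (A.T@(onplane(c,px([u],(270,150))[0],C+A[:,2]*8,A[:,2])-C)).round(1) for u in ((247,93),(182,340),(628,158),(575,420))])
for nm,uv,h in (("bar",(248,118),86),("stub",(219,362),66),("tq1",(90,195),86),("tq2",(358,49),86)):
    print(nm,onplane(c,px([uv],(130,225))[0],np.array([0,0,h]),np.array([0,0,1.])))
# depth plane check
d=np.load("pics/scene0.npy")
g=[(u,v) for u in range(280,430,3) for v in range(155,250,3)]
K,R,t=c;L=[]
for u,v in g:
    if d[v,u]>0:
        P=R.T@(np.linalg.solve(K,[u,v,1])*d[v,u]-t);l=A.T@(P-C)
        if abs(l[0])<95 and abs(l[1])<165 and abs(l[2])<12:L.append(l)
L=np.array(L);M=np.c_[L[:,:2],np.ones(len(L))];print("plane",len(L),np.linalg.lstsq(M,L[:,2],rcond=None)[0],np.median(L[:,2]))
# side view bar
cs=cam("side");print("side proj",proj(cs,[C+A[:,2]*64]),c[0][0,0])
E
```

```text
[560.59101525 105.46914948   2.14498041  98.08008392 165.86584273] [ 0.05  0.22  0.17 -0.06 -0.05  0.    0.02  0.09 -0.18 -0.24]
lock [494.5114613   11.93541585 164.72508748] [-12.14585991 106.28559375  57.        ]
speed [673.37941722 135.68959835 184.10521046] [   4.50457732 -111.11540773   69.        ]
strip ends [array([ 75.6, 109.6,   8. ]), array([-75.4, 107.4,   8. ]), array([  74.7, -110.1,    8. ]), array([ -76.1, -111.5,    8. ])]
bar [ 399.01651626 -326.48342891   86.        ]
stub [ 520.72265203 -395.71645326   66.        ]
tq1 [ 402.33253224 -406.32318325   86.        ]
tq2 [ 385.24853475 -261.03157657   86.        ]
plane 748 [-1.90324215e-03 -6.46962373e-04  1.92731565e+00] 1.0861830929487128
side proj [[337.07416781 194.86237501]] 385.6220568499124
```

```bash
cat >> h.py <<'E'
Q=(560.6,105.5,2.145)
C,A=frame(*Q)
RT=np.array([np.cross(-A[:,0],-A[:,2]),-A[:,0],-A[:,2]]).T  # tool: z into panel, y down the slope
def loc(x,y,h): return C+A@np.array([x,y,h],float)
def plan(P,R,step=45,rstep=8):
    s=env.observe();p=s["eef_pos"];R0=Ro.from_quat(s["tcp_rot"]).as_matrix()
    rv=Ro.from_matrix(R0.T@R).as_rotvec(degrees=True);n=int(np.ceil(np.linalg.norm(rv)/rstep))
    print("at",p.round(1),"panel",(A.T@(p-C)).round(1),"t",round(s["t"],1),"F",s["wrist_force"].round(1),"w",round(s["grip_width"],1),s["finger_force"],"j",s["joints"].round(2))
    print("ROT deg",rv.round(2),n,"x",(rv/360/max(n,1)).round(5))
    d=R.T@(P-p);m=int(np.ceil(np.linalg.norm(d)/step));print("SHIFT (after rot)",d.round(1),m,"x",(d/300/max(m,1)).round(4))
E
python3 -c "
from h import *
plan(loc(-12,109,174),RT)"
```

```text
at [ 249.4 -572.4  246.7] panel [-258.   629.5  329.2] t 0.1 F [ 0.5 -0.  -0.4] w 86.9 0.0 j [-1.34  0.53  1.43 -0.    1.18 -0.18]
ROT deg [34.81 -2.88 -9.06] 5 x [ 0.01934 -0.0016  -0.00503]
SHIFT (after rot) [ 520.5 -246.   155.2] 14 x [ 0.1239 -0.0586  0.037 ]
```

>>> carry_out --targets '[[[0, 0, 0, 0.0193, -0.0016, -0.005], [0, 0, 0, 0.0193, -0.0016, -0.005], [0, 0, 0, 0.0193, -0.0016, -0.005], [0, 0, 0, 0.0193, -0.0016, -0.005], [0, 0, 0, 0.0193, -0.0016, -0.005]]]' --claw 0.6

```text
t: 0.6
eef_pos: [249.6, -573.2, 247.6]
tcp_rot: [0.915, 0.27, -0.086, -0.289]
wrist_force: [-0.4, -0.9, -0.2]
grip_width: 56.4
finger_force: 0.0
```

>>> carry_out --targets '[[[0.124, -0.0586, 0.037, 0, 0, 0], [0.124, -0.0586, 0.037, 0, 0, 0], [0.124, -0.0586, 0.037, 0, 0, 0], [0.124, -0.0586, 0.037, 0, 0, 0], [0.124, -0.0586, 0.037, 0, 0, 0]]]'

```text
t: 1.1
eef_pos: [350.1, -383.1, 251.5]
tcp_rot: [0.915, 0.269, -0.085, -0.287]
wrist_force: [0.2, 0.1, 0.8]
grip_width: 51.8
finger_force: 0.0
```

```bash
python3 -c "
from h import *
plan(loc(-12,109,174),RT)"
```

```text
at [ 350.1 -383.1  251.5] panel [-169.9  442.2  273.3] t 1.1 F [0.2 0.1 0.8] w 51.8 0.0 j [-1.03  0.65  1.33 -0.02  1.77 -0.03]
ROT deg [ 0.12 -0.01 -0.09] 1 x [ 3.4e-04 -2.0e-05 -2.5e-04]
SHIFT (after rot) [ 333.2 -157.9   99.3] 9 x [ 0.1234 -0.0585  0.0368]
```

Tracking is good.

>>> carry_out --targets '[[[0.124, -0.0586, 0.037, 0, 0, 0], [0.124, -0.0586, 0.037, 0, 0, 0], [0.124, -0.0586, 0.037, 0, 0, 0], [0.124, -0.0586, 0.037, 0, 0, 0], [0.124, -0.0586, 0.037, 0, 0, 0]]]'

```text
t: 1.6
eef_pos: [450.0, -195.0, 256.2]
tcp_rot: [0.915, 0.269, -0.085, -0.287]
wrist_force: [-0.2, -1.1, -0.5]
grip_width: 52.1
finger_force: 0.0
```

>>> carry_out --targets '[[[0.122, -0.0583, 0.0365, 0, 0, 0], [0.122, -0.0583, 0.0365, 0, 0, 0], [0.122, -0.0583, 0.0365, 0, 0, 0], [0.122, -0.0583, 0.0365, 0, 0, 0], [0, 0, 0, 0, 0, 0]]]'

```text
t: 2.1
eef_pos: [528.7, -43.5, 260.2]
tcp_rot: [0.914, 0.272, -0.085, -0.288]
wrist_force: [-0.2, -0.1, -0.5]
grip_width: 52.1
finger_force: 0.0
```

```bash
python3 -c "
from h import *
plan(loc(-12,109,54),RT)
p,d=imaging.grab_frame('wrist');cv2.imwrite('pics/w1.png',p)
c=cam('wrist');print(proj(c,[loc(-12,109,57),loc(0,0,64),loc(98,166,0),loc(98,-166,0)]))"
```

```text
at [528.7 -43.5 260.2] panel [-10.7 107.7 172.6] t 2.1 F [-0.2 -0.1 -0.5] w 52.1 0.0 j [-0.45  0.59  1.43  0.3   1.66  0.48]
ROT deg [0.1  0.12 0.24] 1 x [0.00027 0.00032 0.00068]
SHIFT (after rot) [ -1.3   1.3 118.6] 3 x [-0.0015  0.0014  0.1318]
[[ 320.41784976  204.42366875]
 [ 305.74382468   75.59523916]
 [ 226.11896418  236.40571188]
 [ 189.68877675 -129.51141385]]
```

View pics/w1.png

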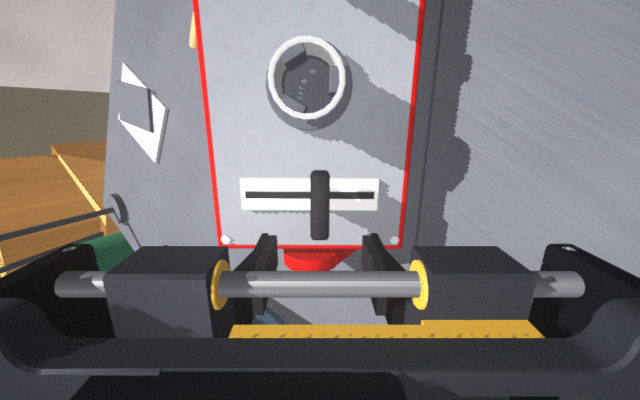

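The wrist view shows the T top at (320,204) and the mouth at (306,77). Both are within about 1 px of where the fit predicts them. I'll descend and grip.

>>> carry_out --targets '[[[-0.001, 0.001, 0.099, 0, 0, 0], [-0.001, 0.001, 0.099, 0, 0, 0], [-0.001, 0.001, 0.099, 0, 0, 0], [-0.001, 0.001, 0.098, 0, 0, 0], [0, 0, 0, 0, 0, 0]]]'

```text
t: 2.65
eef_pos: [486.8, 8.3, 160.3]
tcp_rot: [0.914, 0.269, -0.089, -0.289]
wrist_force: [-0.4, -0.6, 0.5]
grip_width: 52.2
finger_force: 0.0
```

>>> carry_out --targets '[[[0, 0, 0, 0, 0, 0], [0, 0, 0, 0, 0, 0], [0, 0, 0, 0, 0, 0], [0, 0, 0, 0, 0, 0]]]' --claw 0 --squeeze 15

```text
t: 3.05
eef_pos: [491.5, 6.4, 163.1]
tcp_rot: [0.916, 0.27, -0.084, -0.286]
wrist_force: [0.2, 0.1, -0.4]
grip_width: 27.8
finger_force: 0.0
```

```bash
python3 -c "
from h import *
plan(loc(40,109,54),RT)"
```

```text
at [491.5   6.4 163.1] panel [-15.5 111.8  57.4] t 3.0 F [ 0.2  0.1 -0.4] w 27.8 0.0 j [-0.41  0.66  1.63  0.33  1.38  0.44]
ROT deg [ 0.3  -0.07 -0.06] 1 x [ 0.00084 -0.0002  -0.00017]
SHIFT (after rot) [  2.8 -55.5   3.4] 2 x [ 0.0047 -0.0926  0.0056]
```

>>> carry_out --targets '[[[0, 0, 0, 0, 0, 0], [0, 0, 0, 0, 0, 0], [0, 0, 0, 0, 0, 0], [0, 0, 0, 0, 0, 0]]]'

```text
t: 3.45
eef_pos: [490.6, 7.6, 163.4]
tcp_rot: [0.915, 0.27, -0.085, -0.287]
wrist_force: [-0.7, -0.1, 6.1]
grip_width: 17.9
finger_force: 15.0
```

>>> carry_out --targets '[[[0, -0.05, 0, 0, 0, 0], [0, -0.05, 0, 0, 0, 0], [0, -0.05, 0, 0, 0, 0], [0, 0, 0, 0, 0, 0]]]'

```text
t: 3.85
eef_pos: [470.6, 38.6, 189.2]
tcp_rot: [0.915, 0.27, -0.084, -0.286]
wrist_force: [0.8, -2.1, 4.9]
grip_width: 18.0
finger_force: 15.0
```

```bash
python3 -c "
from h import *
plan(loc(40,109,54),RT)"
```

```text
at [470.6  38.6 189.2] panel [ 30.9 111.9  56.8] t 3.9 F [ 0.8 -2.1  4.9] w 18.0 15.022628809315961 j [-0.37  0.6   1.68  0.35  1.39  0.47]
ROT deg [ 0.29 -0.01  0.  ] 1 x [ 8.1e-04 -4.0e-05  0.0e+00]
SHIFT (after rot) [ 2.9 -9.1  2.8] 1 x [ 0.0096 -0.0304  0.0092]
```

>>> carry_out --targets '[[[0, -0.025, 0, 0, 0, 0], [0, 0, 0, 0, 0, 0]]]'

```text
t: 4.05
eef_pos: [467.9, 42.7, 192.6]
tcp_rot: [0.916, 0.27, -0.084, -0.286]
wrist_force: [1.4, -4.3, 3.9]
grip_width: 17.5
finger_force: 15.0
```

>>> carry_out --targets '[[[0, -0.008, 0, 0, 0, 0], [0, 0, 0, 0, 0, 0]]]'

```text
t: 4.25
eef_pos: [467.3, 43.8, 193.5]
tcp_rot: [0.916, 0.27, -0.084, -0.285]
wrist_force: [1.7, -5.4, 2.1]
grip_width: 18.0
finger_force: 15.0
```

>>> carry_out --targets '[[[0, -0.006, 0, 0, 0, 0], [0, 0, 0, 0, 0, 0], [0, 0, 0, 0, 0, 0]]]'

```text
t: 4.55
eef_pos: [466.6, 44.8, 194.4]
tcp_rot: [0.916, 0.27, -0.084, -0.285]
wrist_force: [2.7, -4.9, 1.9]
grip_width: 18.0
finger_force: 15.0
```

```bash
python3 -c "
from h import *
plan(loc(40,109,54),RT)
print(A.T@env.observe()['wrist_force'])"
```

```text
at [466.6  44.8 194.4] panel [ 39.9 111.9  56.8] t 4.5 F [ 2.7 -4.9  1.9] w 18.0 15.03016584130819 j [-0.36  0.58  1.69  0.35  1.39  0.48]
ROT deg [ 0.39 -0.03 -0.08] 1 x [ 1.07e-03 -8.00e-05 -2.20e-04]
SHIFT (after rot) [ 2.9 -0.1  2.8] 1 x [ 0.0096 -0.0003  0.0093]
[-3.47546716  0.44031647  4.76473215]
```

>>> carry_out --targets '[[[0, -0.008, 0, 0, 0, 0], [0, 0, 0, 0, 0, 0], [0, 0, 0, 0, 0, 0]]]'

```text
t: 4.85
eef_pos: [466.4, 45.1, 194.7]
tcp_rot: [0.917, 0.27, -0.084, -0.283]
wrist_force: [3.4, -8.9, -2.8]
grip_width: 18.0
finger_force: 15.1
```

>>> carry_out --targets '[[[0, -0.008, 0, 0, 0, 0], [0, 0, 0, 0, 0, 0], [0, 0, 0, 0, 0, 0]]]'

```text
t: 5.15
eef_pos: [466.4, 45.3, 194.7]
tcp_rot: [0.917, 0.27, -0.083, -0.281]
wrist_force: [4.2, -10.8, -10.1]
grip_width: 18.3
finger_force: 15.1
```

```bash
python3 -c "
from h import *
plan(loc(40,109,54),RT)
print(A.T@env.observe()['wrist_force'])"
```

```text
at [466.4  45.3 194.7] panel [ 40.5 111.8  56.8] t 5.2 F [  4.2 -10.8 -10.1] w 18.3 15.070655029267073 j [-0.36  0.58  1.69  0.35  1.38  0.49]
ROT deg [ 0.95 -0.02 -0.09] 1 x [ 2.63e-03 -5.00e-05 -2.50e-04]
SHIFT (after rot) [2.8 0.5 2.8] 1 x [0.0095 0.0017 0.0092]
[-15.10770739   2.28709274  -1.80355528]
```

>>> carry_out --targets '[[[0, 0, 0, 0, 0, 0], [0, 0, 0, 0, 0, 0], [0, 0, 0, 0, 0, 0]]]' --claw 0.6

```text
t: 5.45
eef_pos: [462.8, 50.0, 197.2]
tcp_rot: [0.915, 0.269, -0.086, -0.288]
wrist_force: [0.1, -0.7, 0.5]
grip_width: 34.5
finger_force: 0.0
```

>>> carry_out --targets '[[[0, 0, -0.05, 0, 0, 0], [0, 0, -0.12, 0, 0, 0], [0, 0, -0.13, 0, 0, 0], [0, 0, -0.1, 0, 0, 0], [0, 0, 0, 0, 0, 0]]]'

```text
t: 5.95
eef_pos: [502.8, -9.3, 298.5]
tcp_rot: [0.916, 0.27, -0.082, -0.285]
wrist_force: [-0.2, 0.2, -0.2]
grip_width: 52.4
finger_force: 0.0
```

```bash
cat >> h.py <<'E'
def down(yw): # tool down, closing line at yaw yw
    y=np.array([np.cos(yw),np.sin(yw),0]);z=np.array([0,0,-1.]);return np.array([np.cross(y,z),y,z]).T
E
python3 -c "
from h import *
plan(np.array([399,-326,230.]),down(-.35))"
```

```text
at [502.8  -9.3 298.5] panel [ 46.3 110.9 179.3] t 6.0 F [-0.2  0.2 -0.2] w 52.4 0.0 j [-0.42  0.5   1.48  0.32  1.68  0.52]
ROT deg [-33.22 -11.39 -35.97] 7 x [-0.01318 -0.00452 -0.01427]
SHIFT (after rot) [-333.1   11.1   68.5] 8 x [-0.1388  0.0046  0.0285]
```

>>> carry_out --targets '[[[0, 0, 0, -0.0132, -0.0045, -0.0143], [0, 0, 0, -0.0132, -0.0045, -0.0143], [0, 0, 0, -0.0132, -0.0045, -0.0143], [0, 0, 0, -0.0132, -0.0045, -0.0143], [0, 0, 0, -0.0132, -0.0045, -0.0143]]]'

```text
t: 6.45
eef_pos: [499.0, -6.5, 294.7]
tcp_rot: [0.862, 0.498, -0.027, -0.086]
wrist_force: [1.0, 0.7, 0.6]
grip_width: 52.2
finger_force: 0.0
```

>>> carry_out --targets '[[[0, 0, 0, -0.0132, -0.0045, -0.0143], [0, 0, 0, -0.0132, -0.0045, -0.0143], [-0.138, 0.0046, 0.0285, 0, 0, 0], [-0.138, 0.0046, 0.0285, 0, 0, 0], [-0.138, 0.0046, 0.0285, 0, 0, 0]]]'

```text
t: 6.95
eef_pos: [459.9, -124.7, 268.8]
tcp_rot: [0.818, 0.575, -0.002, -0.004]
wrist_force: [0.9, -1.5, -0.2]
grip_width: 52.4
finger_force: 0.0
```

>>> carry_out --targets '[[[-0.138, 0.0046, 0.0285, 0, 0, 0], [-0.138, 0.0046, 0.0285, 0, 0, 0], [-0.138, 0.0046, 0.0285, 0, 0, 0], [-0.138, 0.0046, 0.0285, 0, 0, 0], [0, 0, 0, 0, 0, 0]]]'

```text
t: 7.45
eef_pos: [408.4, -286.1, 233.8]
tcp_rot: [0.82, 0.572, -0.002, -0.004]
wrist_force: [0.3, 0.5, -0.1]
grip_width: 52.4
finger_force: 0.0
```

```bash
python3 -c "
from h import *
plan(np.array([399,-326,230.]),down(-.35))
p,d=imaging.grab_frame('wrist');cv2.imwrite('pics/w2.png',p);np.save('pics/w2.npy',d)
c=cam('wrist');print(proj(c,[[399,-326.5,86],[520.7,-395.7,66]]))"
```

```text
at [ 408.4 -286.1  233.8] panel [-139.2  340.5  230.3] t 7.5 F [ 0.3  0.5 -0.1] w 52.4 0.0 j [-0.83  0.38  1.75 -0.    1.02 -0.48]
ROT deg [-0.51 -0.06 -0.15] 1 x [-0.00142 -0.00017 -0.00042]
SHIFT (after rot) [-40.7   4.9   3.8] 1 x [-0.1358  0.0163  0.0127]
[[326.34147057 235.92439252]
 [444.81479444 247.99086501]]
```

View pics/w2.png

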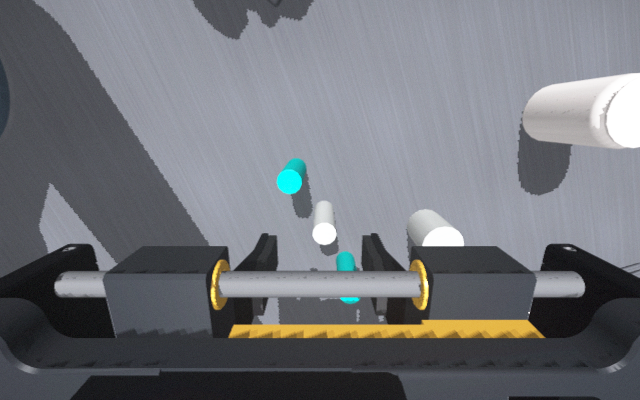

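The wrist view shows the grey bar's top at (324,233), with turquoise ones at (290,181) and (346,298) and the stub at (441,236). I'll refine the bar position from this.

```bash
python3 -c "
from h import *
c=cam('wrist');p=cv2.imread('pics/w2.png').astype(int)
m=((p.min(2)>235)).astype(np.uint8);m[:, :300]=0;m[:,350:]=0;m[260:]=0
ys,xs=np.nonzero(m);uv=(xs.mean(),ys.mean());print(uv,len(xs))
for u in (uv,(324,233)):
  P=onplane(c,u,np.array([0,0,86.]),np.array([0,0,1.]));print(P)
P[2]=200;plan(P,down(-.35))"
```

```text
(np.float64(323.95979899497485), np.float64(233.11306532663318)) 398
[ 397.69612782 -322.55896914   86.        ]
[ 397.78123729 -322.45068745   86.        ]
at [ 408.7 -283.7  234.1] panel [-137.5  338.9  229.5] t 7.5 F [-0.   1.2 -0.8] w 52.1 0.0 j [-0.83  0.38  1.76 -0.    1.02 -0.48]
ROT deg [-0.55 -0.17 -0.09] 1 x [-0.00154 -0.00047 -0.00026]
SHIFT (after rot) [-40.2   3.   34.1] 2 x [-0.0669  0.005   0.0569]
```

```bash
python3 -c "
from h import *
for i in range(3):
  c=cam('wrist');p,d=imaging.grab_frame('wrist');p=p.astype(int)
  m=((p.min(2)>235)).astype(np.uint8);m[:, :300]=0;m[:,350:]=0;m[260:]=0
  ys,xs=np.nonzero(m);uv=(xs.mean(),ys.mean())
  P=onplane(c,uv,np.array([0,0,86.]),np.array([0,0,1.]));print(uv,P)
P[2]=200;plan(P,down(-.35))"
```

```text
(np.float64(324.63775510204084), np.float64(235.4591836734694)) [ 397.4572261  -325.36618356   86.        ]
(np.float64(324.6992287917738), np.float64(236.81491002570695)) [ 397.42235914 -325.64459286   86.        ]
(np.float64(324.3419023136247), np.float64(237.24678663239075)) [ 397.40634937 -325.61785221   86.        ]
at [ 409.9 -281.4  235.3] panel [-135.8  336.7  229.7] t 7.7 F [ 0.1 -0.4 -0.5] w 52.2 0.0 j [-0.83  0.38  1.76 -0.    1.02 -0.48]
ROT deg [-0.47 -0.13  0.17] 1 x [-0.0013  -0.00037  0.00048]
SHIFT (after rot) [-45.8   3.4  35.3] 2 x [-0.0763  0.0056  0.0588]
```

>>> carry_out --targets '[[[-0.076, 0.0056, 0.059, -0.0013, 0, 0], [-0.076, 0.0056, 0.059, 0, 0, 0], [0, 0, 0, 0, 0, 0], [0, 0, 0, 0, 0, 0], [0, 0, 0, 0, 0, 0]]]'

```text
t: 8.15
eef_pos: [398.5, -325.9, 201.1]
tcp_rot: [0.818, 0.575, 0.001, 0.001]
wrist_force: [0.7, -0.6, 0.3]
grip_width: 52.2
finger_force: 0.0
```

```bash
python3 -c "
from h import *
plan(np.array([397.5,-325.6,88]),down(-.35))"
```

```text
at [ 398.5 -325.9  201.1] panel [-180.9  370.4  219.6] t 8.2 F [ 0.7 -0.6  0.3] w 52.2 0.0 j [-0.9   0.45  1.76  0.    0.94 -0.56]
ROT deg [ 0.14 -0.04  0.22] 1 x [ 0.0004  -0.00012  0.00062]
SHIFT (after rot) [-1.000e-01 -1.100e+00  1.131e+02] 3 x [-1.000e-04 -1.200e-03  1.257e-01]
```

>>> carry_out --targets '[[[0, -0.002, 0.1, 0, 0, 0], [0, -0.002, 0.1, 0, 0, 0], [0, 0, 0.1, 0, 0, 0], [0, 0, 0.075, 0, 0, 0], [0, 0, 0, 0, 0, 0]]]'

```text
t: 8.65
eef_pos: [396.5, -324.7, 86.4]
tcp_rot: [0.818, 0.575, 0.001, -0.002]
wrist_force: [-0.4, 1.4, 0.9]
grip_width: 52.4
finger_force: 0.0
```

>>> carry_out --targets '[[[0, 0, 0, 0, 0, 0], [0, 0, 0, 0, 0, 0], [0, 0, 0, 0, 0, 0], [0, 0, 0, 0, 0, 0]]]'

```text
t: 9.05
eef_pos: [397.6, -327.5, 89.2]
tcp_rot: [0.819, 0.574, 0.001, 0.002]
wrist_force: [-0.0, 0.4, -0.3]
grip_width: 52.0
finger_force: 0.0
```

```bash
python3 -c "
from h import *
plan(np.array([397.5,-325.6,88]),down(-.35))"
```

```text
at [ 397.6 -327.5   89.2] panel [-245.8  372.   128.4] t 9.1 F [-0.   0.4 -0.3] w 52.0 0.0 j [-0.91  0.63  1.84  0.    0.66 -0.56]
ROT deg [0.25 0.05 0.13] 1 x [0.00069 0.00013 0.00035]
SHIFT (after rot) [ 1.7 -0.7  1.2] 1 x [ 0.0058 -0.0025  0.004 ]
```

>>> carry_out --targets '[[[0.0058, -0.0025, 0.004, 0, 0, 0], [0, 0, 0, 0, 0, 0], [0, 0, 0, 0, 0, 0]]]'

```text
t: 9.35
eef_pos: [396.9, -325.0, 86.9]
tcp_rot: [0.819, 0.574, 0.001, 0.001]
wrist_force: [-0.3, 0.3, 0.6]
grip_width: 52.2
finger_force: 0.0
```

>>> carry_out --targets '[[[0, 0, 0, 0, 0, 0], [0, 0, 0, 0, 0, 0], [0, 0, 0, 0, 0, 0], [0, 0, 0, 0, 0, 0], [0, 0, 0, 0, 0, 0]]]' --claw 0 --squeeze 45

```text
t: 9.85
eef_pos: [397.2, -325.3, 86.8]
tcp_rot: [0.819, 0.574, 0.001, 0.001]
wrist_force: [0.4, 0.2, -0.7]
grip_width: 25.2
finger_force: 45.0
```

>>> carry_out --targets '[[[0, 0, 0, 0, 0, 0], [0, 0, 0, 0, 0, 0]]]'

```text
t: 10.05
eef_pos: [397.2, -325.3, 86.8]
tcp_rot: [0.819, 0.574, 0.001, 0.001]
wrist_force: [1.6, 0.0, -0.5]
grip_width: 25.0
finger_force: 45.0
```

>>> carry_out --targets '[[[0, 0, -0.05, 0, 0, 0], [0, 0, -0.1, 0, 0, 0], [0, 0, -0.15, 0, 0, 0], [0, 0, -0.15, 0, 0, 0], [0, 0, -0.15, 0, 0, 0]]]'

```text
t: 10.55
eef_pos: [395.7, -324.0, 267.7]
tcp_rot: [0.819, 0.574, 0.001, -0.001]
wrist_force: [0.2, -0.5, -3.9]
grip_width: 24.9
finger_force: 45.0
```

```bash
python3 -c "
from h import *
plan(loc(0,0,204),RT)"
```

```text
at [ 395.7 -324.   267.7] panel [-140.2  371.8  272.4] t 10.6 F [ 0.2 -0.5 -3.9] w 24.9 44.96272925287485 j [-0.91  0.35  1.69  0.    1.1  -0.56]
ROT deg [33.7  11.26 36.02] 7 x [0.01337 0.00447 0.01429]
SHIFT (after rot) [ 371.8 -140.2   68.4] 9 x [ 0.1377 -0.0519  0.0253]
```

>>> carry_out --targets '[[[0, 0, 0, 0.0134, 0.0045, 0.0143], [0, 0, 0, 0.0134, 0.0045, 0.0143], [0, 0, 0, 0.0134, 0.0045, 0.0143], [0, 0, 0, 0.0134, 0.0045, 0.0143], [0, 0, 0, 0.0134, 0.0045, 0.0143]]]'

```text
t: 11.05
eef_pos: [396.6, -324.7, 266.5]
tcp_rot: [0.905, 0.363, -0.062, -0.21]
wrist_force: [-0.7, 0.3, -3.9]
grip_width: 24.9
finger_force: 45.0
```

>>> carry_out --targets '[[[0, 0, 0, 0.0134, 0.0045, 0.0143], [0, 0, 0, 0.0134, 0.0045, 0.0143], [0.125, -0.047, 0.023, 0, 0, 0], [0.125, -0.047, 0.023, 0, 0, 0], [0.125, -0.047, 0.023, 0, 0, 0]]]'

```text
t: 11.55
eef_pos: [466.2, -224.3, 273.1]
tcp_rot: [0.915, 0.269, -0.084, -0.288]
wrist_force: [0.9, -0.8, -3.4]
grip_width: 25.0
finger_force: 45.0
```

>>> carry_out --targets '[[[0.125, -0.047, 0.023, 0, 0, 0], [0.125, -0.047, 0.023, 0, 0, 0], [0.125, -0.047, 0.023, 0, 0, 0], [0.125, -0.047, 0.023, 0, 0, 0], [0.125, -0.047, 0.023, 0, 0, 0]]]'

```text
t: 12.05
eef_pos: [581.6, -56.7, 285.6]
tcp_rot: [0.915, 0.27, -0.085, -0.288]
wrist_force: [0.3, -1.7, -3.1]
grip_width: 24.7
finger_force: 45.0
```

>>> carry_out --targets '[[[0.125, -0.047, 0.023, 0, 0, 0], [0.06, -0.02, 0.01, 0, 0, 0], [0, 0, 0, 0, 0, 0], [0, 0, 0, 0, 0, 0], [0, 0, 0, 0, 0, 0]]]'

```text
t: 12.55
eef_pos: [615.1, -10.7, 289.4]
tcp_rot: [0.915, 0.269, -0.085, -0.288]
wrist_force: [-0.4, -0.7, -2.6]
grip_width: 25.3
finger_force: 45.0
```

```bash
python3 -c "
from h import *
plan(loc(0,0,170),RT)"
```

```text
at [615.1 -10.7 289.4] panel [ -9.9  17.3 207.6] t 12.6 F [-0.4 -0.7 -2.6] w 25.3 44.97000489849597 j [-0.36  0.67  1.18  0.36  1.79  0.63]
ROT deg [ 0.06 -0.04 -0.11] 1 x [ 0.00018 -0.00011 -0.00031]
SHIFT (after rot) [17.3 -9.9 37.6] 1 x [ 0.0577 -0.0328  0.1253]
```

>>> carry_out --targets '[[[0.0577, -0.033, 0.06, 0, 0, 0], [0, 0, 0.065, 0, 0, 0], [0, 0, 0, 0, 0, 0], [0, 0, 0, 0, 0, 0], [0, 0, 0, 0, 0, 0]]]'

```text
t: 13.05
eef_pos: [614.9, 23.4, 265.6]
tcp_rot: [0.915, 0.269, -0.083, -0.287]
wrist_force: [0.3, 0.2, -2.9]
grip_width: 24.7
finger_force: 45.0
```

```bash
python3 -c "
from h import *
plan(loc(0,0,155),RT)
a,d=imaging.grab_frame('scene');b,d=imaging.grab_frame('side')
s=env.observe();p=s['eef_pos'];R=Ro.from_quat(s['tcp_rot']).as_matrix()
for n,I in(('scene',a),('side',b)):
  c=cam(n);print(n,'tcp, bar bottom, mouth',proj(c,[p,p+R[:,2]*86.8,loc(0,0,64)]).round(1).tolist())
u=lambda I,x,y:cv2.resize(I[y:y+100,x:x+100],None,fx=4,fy=4,interpolation=cv2.INTER_CUBIC)
cv2.imwrite('pics/c3.png',np.hstack([u(a,300,120),u(b,285,120)]))"
```

```text
at [614.9  23.4 265.6] panel [  0.   -1.  171.7] t 13.1 F [ 0.3  0.2 -2.9] w 24.7 44.970947918482125 j [-0.31  0.68  1.23  0.38  1.72  0.65]
ROT deg [ 0.17 -0.18 -0.05] 1 x [ 0.00046 -0.00049 -0.00013]
SHIFT (after rot) [-1.   0.  16.7] 1 x [-0.0034  0.0001  0.0555]
scene tcp, bar bottom, mouth [[342.9, 175.6], [347.3, 189.2], [347.6, 192.0]]
side tcp, bar bottom, mouth [[351.2, 179.1], [339.9, 191.8], [337.1, 194.9]]
```

View pics/c3.png

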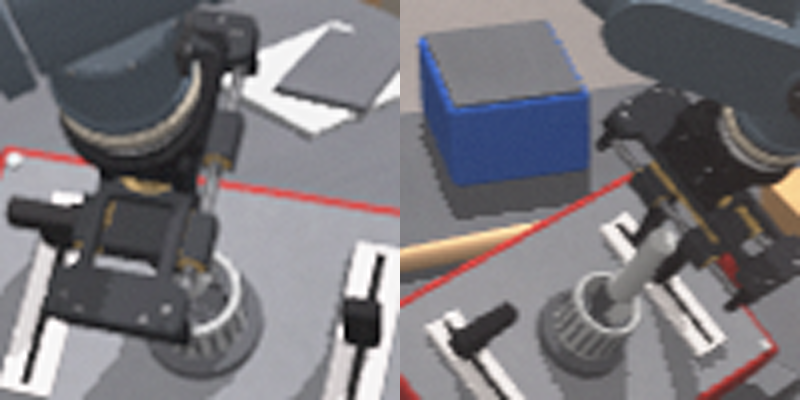

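The scene and side crops show the ring centre at about (608,301) in the crop, and the bar lined up along the axis above it. Both match the prediction, so I'll insert it.

>>> carry_out --targets '[[[-0.003, 0, 0.04, 0, 0, 0], [0, 0, 0.04, 0, 0, 0], [0, 0, 0.04, 0, 0, 0], [0, 0, 0, 0, 0, 0]]]'

```text
t: 13.55
eef_pos: [600.3, 43.3, 233.4]
tcp_rot: [0.914, 0.27, -0.087, -0.289]
wrist_force: [-0.7, -0.9, -3.5]
grip_width: 24.9
finger_force: 45.0
```

```bash
python3 -c "
from h import *
plan(loc(0,0,94),RT);print(A.T@env.observe()['wrist_force'])"
```

```text
at [600.3  43.3 233.4] panel [  1.7   0.4 131.2] t 13.6 F [-0.7 -0.9 -3.5] w 24.9 44.97140283230692 j [-0.29  0.69  1.3   0.38  1.64  0.63]
ROT deg [-0.16  0.14 -0.05] 1 x [-0.00044  0.00038 -0.00014]
SHIFT (after rot) [ 0.4  1.7 37.2] 1 x [0.0014 0.0057 0.1239]
[-2.28735035  1.01861849 -2.64861064]
```

>>> carry_out --targets '[[[0, 0.004, 0.035, 0, 0, 0], [0, 0, 0.035, 0, 0, 0], [0, 0, 0.03, 0, 0, 0], [0, 0, 0, 0, 0, 0], [0, 0, 0, 0, 0, 0]]]'

```text
t: 14.05
eef_pos: [593.7, 55.5, 210.0]
tcp_rot: [0.915, 0.27, -0.084, -0.288]
wrist_force: [1.0, -0.7, -2.5]
grip_width: 24.7
finger_force: 45.0
```

```bash
python3 -c "
from h import *
plan(loc(0,0,92),RT);print(A.T@env.observe()['wrist_force'])"
```

```text
at [593.7  55.5 210. ] panel [ -0.3  -0.6 104. ] t 14.1 F [ 1.  -0.7 -2.5] w 24.7 44.970938307233155 j [-0.28  0.71  1.34  0.39  1.57  0.62]
ROT deg [ 0.07 -0.07  0.01] 1 x [ 1.9e-04 -1.9e-04  4.0e-05]
SHIFT (after rot) [-0.6 -0.3 12. ] 1 x [-0.0021 -0.0011  0.0399]
[-2.34087357 -0.47103871 -1.42552708]
```

>>> carry_out --targets '[[[0, 0, 0.02, 0, 0, 0], [0, 0, 0.012, 0, 0, 0], [0, 0, 0, 0, 0, 0], [0, 0, 0, 0, 0, 0]]]'

```text
t: 14.45
eef_pos: [590.7, 60.0, 202.2]
tcp_rot: [0.915, 0.27, -0.084, -0.288]
wrist_force: [-0.2, 0.4, -2.7]
grip_width: 24.5
finger_force: 45.0
```

```bash
python3 -c "
from h import *
plan(loc(0,0,92),RT);print(A.T@env.observe()['wrist_force'])"
```

```text
at [590.7  60.  202.2] panel [-0.4 -0.6 94.6] t 14.4 F [-0.2  0.4 -2.7] w 24.5 44.97101360466331 j [-0.27  0.71  1.36  0.39  1.55  0.62]
ROT deg [ 0.08 -0.08  0.01] 1 x [ 2.3e-04 -2.2e-04  2.0e-05]
SHIFT (after rot) [-0.6 -0.4  2.6] 1 x [-0.0019 -0.0014  0.0086]
[-1.228618  -0.0576704 -2.4191823]
```

>>> carry_out --targets '[[[0, 0, 0.006, 0, 0, 0], [0, 0, 0, 0, 0, 0], [0, 0, 0, 0, 0, 0]]]'

```text
t: 14.75
eef_pos: [590.2, 60.8, 200.8]
tcp_rot: [0.915, 0.27, -0.084, -0.288]
wrist_force: [-0.3, 0.3, -2.4]
grip_width: 25.0
finger_force: 45.0
```

>>> carry_out --targets '[[[0, 0, 0, 0, 0, 0], [0, 0, 0, 0, 0, 0], [0, 0, 0, 0, 0, 0], [0, 0, 0, 0, 0, 0], [0, 0, 0, 0, 0, 0]]]' --claw 1

```text
t: 15.25
eef_pos: [590.2, 61.0, 201.1]
tcp_rot: [0.915, 0.27, -0.084, -0.288]
wrist_force: [-0.2, -0.0, 0.2]
grip_width: 56.9
finger_force: 0.0
```

>>> carry_out --targets '[[[0, 0, -0.06, 0, 0, 0], [0, 0, -0.1, 0, 0, 0], [0, 0, -0.13, 0, 0, 0], [0, 0, -0.13, 0, 0, 0], [0, 0, 0, 0, 0, 0]]]'

```text
t: 15.75
eef_pos: [632.6, -2.6, 308.7]
tcp_rot: [0.916, 0.27, -0.079, -0.285]
wrist_force: [0.2, -0.5, 0.4]
grip_width: 86.4
finger_force: 0.0
```

>>> carry_out --targets '[[[0, 0, 0, 0, 0, 0], [0, 0, 0, 0, 0, 0], [0, 0, 0, 0, 0, 0], [0, 0, 0, 0, 0, 0]]]'

```text
t: 16.15
eef_pos: [628.5, 1.0, 303.1]
tcp_rot: [0.915, 0.27, -0.085, -0.289]
wrist_force: [0.0, 0.1, 0.9]
grip_width: 87.1
finger_force: 0.0
```

```bash
python3 -c "
from h import *
plan(loc(0,0,59),RT)
c=cam('wrist');a,d=imaging.grab_frame('wrist')
K,R,t=c;f=proj(c,[loc(0,0,90),loc(0,0,64)]);print(f)
x,y=f[0].astype(int);x0,y0=x-60,max(y-60,0)
L=[]
for v in range(y-30,y+45):
  for u in range(x-35,x+35):
    if 0<v<400 and d[v,u]>0:
      l=A.T@(R.T@(np.linalg.solve(K,[u,v,1])*d[v,u]-t)-C)
      if l[2]>80 and abs(l[0])<30 and abs(l[1])<30:L.append(l)
L=np.array(L);print('top',len(L),np.median(L,0),L.mean(0), np.percentile(L[:,2],[5,95]))
cv2.imwrite('pics/w3.png',cv2.resize(a[y0:y0+120,x0:x0+120],None,fx=5,fy=5,interpolation=cv2.INTER_CUBIC));print(x0,y0)"
```

```text
at [628.5   1.  303.1] panel [ 1.000e-01 -2.000e-01  2.173e+02] t 16.1 F [0.  0.1 0.9] w 87.1 0.0 j [-0.34  0.67  1.13  0.37  1.82  0.66]
ROT deg [-0.04  0.02 -0.01] 1 x [-1.2e-04  5.0e-05 -3.0e-05]
SHIFT (after rot) [-2.000e-01  1.000e-01  1.583e+02] 4 x [-2.000e-04  1.000e-04  1.319e-01]
[[320.96289212 202.13149502]
 [320.85934481 195.0664638 ]]
top 583 [-3.91876812 -1.59343051 91.02904188] [-4.26553942 -1.50964434 90.51129479] [85.15939973 92.28647495]
260 142
```

View pics/w3.png

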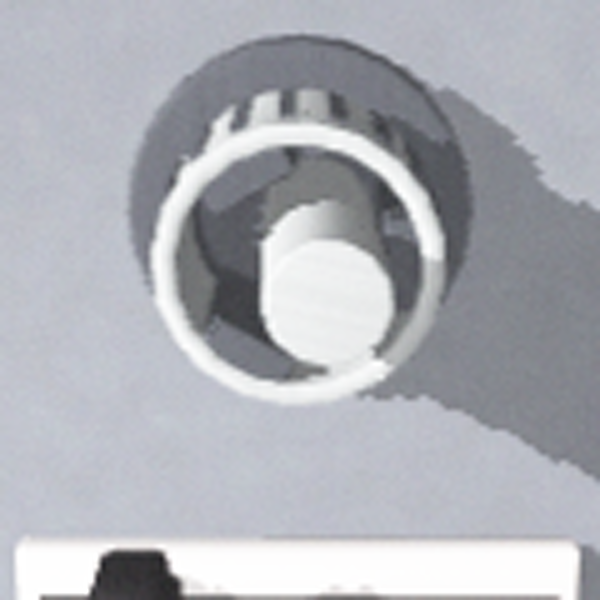

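The crop shows the bar in the chuck with its top at (327,302), leaning towards the lower jaw. Its top height is 91 mm and 90 is expected when bottomed, so it has bottomed. The ring centre is at (298,264), about 1.5 mm up-slope of my estimate. Next I'll grip the sleeve.

>>> carry_out --targets '[[[0, -0.004, 0.12, 0, 0, 0], [0, 0, 0.1, 0, 0, 0], [0, 0, 0.06, 0, 0, 0], [0, 0, 0, 0, 0, 0], [0, 0, 0, 0, 0, 0]]]'

```text
t: 16.7
eef_pos: [602.9, 41.5, 236.0]
tcp_rot: [0.915, 0.27, -0.084, -0.288]
wrist_force: [0.5, -0.1, 0.8]
grip_width: 87.2
finger_force: 0.0
```

```bash
python3 -c "
from h import *
plan(loc(1.2,0,62),RT)"
```

```text
at [602.9  41.5 236. ] panel [  0.9  -0.8 134.9] t 16.7 F [ 0.5 -0.1  0.8] w 87.2 0.0 j [-0.29  0.69  1.29  0.38  1.64  0.63]
ROT deg [ 0.08 -0.07  0.03] 1 x [ 2.2e-04 -2.0e-04  8.0e-05]
SHIFT (after rot) [-0.8 -0.3 72.9] 2 x [-0.0013 -0.0006  0.1216]
```

>>> carry_out --targets '[[[-0.002, -0.001, 0.07, 0, 0, 0], [0, 0, 0.07, 0, 0, 0], [0, 0, 0.06, 0, 0, 0], [0, 0, 0.043, 0, 0, 0], [0, 0, 0, 0, 0, 0]]]'

```text
t: 17.2
eef_pos: [579.0, 76.7, 175.8]
tcp_rot: [0.915, 0.27, -0.085, -0.288]
wrist_force: [0.0, -0.5, -0.1]
grip_width: 87.1
finger_force: 0.0
```

>>> carry_out --targets '[[[0, 0, 0, 0, 0, 0], [0, 0, 0, 0, 0, 0], [0, 0, 0, 0, 0, 0], [0, 0, 0, 0, 0, 0], [0, 0, 0, 0, 0, 0]]]' --claw 0 --squeeze 50

```text
t: 17.7
eef_pos: [580.3, 75.5, 176.3]
tcp_rot: [0.915, 0.27, -0.084, -0.287]
wrist_force: [2.2, -2.7, -0.6]
grip_width: 60.3
finger_force: 50.0
```

```bash
python3 -c "
from h import *
plan(loc(1.2,0,62),RT);s=env.observe();print(A.T@s['wrist_force'],A.T@s['torque'])"
```

```text
at [580.3  75.5 176.3] panel [ 0.1 -0.3 62.6] t 17.7 F [ 2.2 -2.7 -0.6] w 60.3 50.00625238651992 j [-0.26  0.73  1.41  0.4   1.48  0.61]
ROT deg [ 0.23 -0.15 -0.04] 1 x [ 0.00063 -0.00042 -0.00011]
SHIFT (after rot) [-0.3 -1.1  0.6] 1 x [-0.0009 -0.0038  0.0021]
[-3.15158804 -0.36708161  1.50938436] [-0.01872535  0.65265932 -0.25151554]
```

>>> carry_out --targets '[[[0, 0, 0, 0, 0, 0.018], [0, 0, 0, 0, 0, 0.018], [0, 0, 0, 0, 0, 0.018], [0, 0, 0, 0, 0, 0.018], [0, 0, 0, 0, 0, 0.018]]]'

```text
t: 18.2
eef_pos: [580.3, 75.4, 176.3]
tcp_rot: [0.954, 0.003, -0.161, -0.252]
wrist_force: [0.7, -2.9, -0.4]
grip_width: 60.4
finger_force: 50.0
```

```bash
cat >> h.py <<'E'
def tq():
    s=env.observe();R=Ro.from_quat(s["tcp_rot"]).as_matrix()
    print("turned deg",Ro.from_matrix(RT.T@R).as_rotvec(degrees=True).round(2),"panel",(A.T@(s["eef_pos"]-C)).round(1),"F",(A.T@s['wrist_force']).round(1),"M",(A.T@s['torque']).round(2),"j",s["joints"].round(2),"t",s["t"],"w",s["grip_width"])
E
python3 -c "
from h import *
tq()"
```

```text
turned deg [-0.22  0.19 32.52] panel [-0.1 -0.2 62.6] F [-2.5  1.   1.3] M [0.09 0.75 0.64] j [-0.26  0.73  1.41  0.4   1.48  1.18] t 18.2 w 60.385461877750906
```

>>> carry_out --targets '[[[0, 0, 0, 0, 0, 0.015], [0, 0, 0, 0, 0, 0.015], [0, 0, 0, 0, 0, 0.015], [0, 0, 0, 0, 0, 0]]]'

```text
t: 18.6
eef_pos: [580.3, 75.3, 176.2]
tcp_rot: [0.945, -0.131, -0.194, -0.227]
wrist_force: [3.0, -3.1, -0.0]
grip_width: 60.8
finger_force: 50.0
```

```bash
python3 -c "
from h import *
tq()"
```

```text
turned deg [-0.2   0.22 48.62] panel [-0.1 -0.2 62.6] F [-3.4 -0.9  2.4] M [ 0.22  1.01 -0.32] j [-0.26  0.73  1.41  0.4   1.48  1.46] t 18.6 w 60.75020064025637
```

>>> carry_out --targets '[[[0, 0, 0, 0, 0, 0.01], [0, 0, 0, 0, 0, 0]]]'

```text
t: 18.8
eef_pos: [580.3, 75.4, 176.2]
tcp_rot: [0.941, -0.16, -0.201, -0.221]
wrist_force: [2.7, -5.6, 0.1]
grip_width: 60.7
finger_force: 50.0
```

```bash
python3 -c "
from h import *
tq()"
```

```text
turned deg [-0.19  0.23 52.11] panel [-0.1 -0.2 62.6] F [-5.   0.7  3.7] M [ 0.25  1.17 -0.34] j [-0.26  0.73  1.41  0.4   1.48  1.52] t 18.8 w 60.74274968219072
```

>>> carry_out --targets '[[[0, 0, 0, 0, 0, 0.01], [0, 0, 0, 0, 0, 0]]]'

```text
t: 19.0
eef_pos: [580.3, 75.3, 176.3]
tcp_rot: [0.936, -0.189, -0.208, -0.214]
wrist_force: [2.6, -3.8, -0.2]
grip_width: 60.9
finger_force: 50.0
```

```bash
python3 -c "
from h import *
tq()"
```

```text
turned deg [-0.19  0.24 55.71] panel [-0.1 -0.1 62.7] F [-3.9 -0.1  2.5] M [ 0.32  1.2  -0.34] j [-0.26  0.73  1.41  0.4   1.48  1.58] t 19.0 w 60.92172460492278
```

>>> carry_out --targets '[[[0, 0, 0, 0, 0, 0.01], [0, 0, 0, 0, 0, 0]]]'

```text
t: 19.2
eef_pos: [580.3, 75.3, 176.2]
tcp_rot: [0.929, -0.218, -0.214, -0.208]
wrist_force: [2.7, -4.6, -0.3]
grip_width: 60.5
finger_force: 50.0
```

```bash
python3 -c "
from h import *
tq()"
```

```text
turned deg [-0.19  0.24 59.3 ] panel [-0.1 -0.1 62.6] F [-4.5  0.3  2.8] M [ 0.36  1.2  -0.2 ] j [-0.26  0.73  1.41  0.4   1.48  1.64] t 19.2 w 60.50768134225511
```

>>> carry_out --targets '[[[0, 0, 0, 0, 0, 0.01], [0, 0, 0, 0, 0, 0]]]'

```text
t: 19.4
eef_pos: [580.3, 75.3, 176.2]
tcp_rot: [0.922, -0.247, -0.221, -0.201]
wrist_force: [2.7, -4.2, -0.0]
grip_width: 60.5
finger_force: 50.0
```

```bash
python3 -c "
from h import *
tq()"
```

```text
turned deg [-0.19  0.24 62.84] panel [-0.1 -0.1 62.6] F [-4.1 -0.   2.8] M [0.39 1.2  0.04] j [-0.26  0.73  1.41  0.4   1.48  1.71] t 19.4 w 60.45295919550191
```

>>> carry_out --targets '[[[0, 0, 0, 0, 0, 0.01], [0, 0, 0, 0, 0, 0]]]'

```text
t: 19.6
eef_pos: [580.3, 75.3, 176.2]
tcp_rot: [0.914, -0.275, -0.227, -0.194]
wrist_force: [2.1, -4.4, 0.0]
grip_width: 60.7
finger_force: 50.0
```

```bash
python3 -c "
from h import *
tq()"
```

```text
turned deg [-0.21  0.24 66.37] panel [-0.1 -0.1 62.6] F [-4.   0.7  2.8] M [0.39 1.22 0.3 ] j [-0.25  0.73  1.41  0.4   1.48  1.77] t 19.6 w 60.689985315167895
```

>>> carry_out --targets '[[[0, 0, 0, 0, 0, 0.01], [0, 0, 0, 0, 0, 0]]]' --squeeze 60

```text
t: 19.8
eef_pos: [580.2, 75.3, 176.2]
tcp_rot: [0.905, -0.303, -0.233, -0.187]
wrist_force: [2.9, -5.4, -0.5]
grip_width: 60.6
finger_force: 60.0
```

```bash
python3 -c "
from h import *
tq()"
```

```text
turned deg [-0.22  0.24 69.91] panel [-0.1 -0.1 62.6] F [-5.3  0.4  3.1] M [0.47 1.2  0.66] j [-0.25  0.73  1.41  0.4   1.48  1.83] t 19.8 w 60.59140452216812
```

>>> carry_out --targets '[[[0, 0, 0, 0, 0, 0.01], [0, 0, 0, 0, 0, 0]]]'

```text
t: 20.0
eef_pos: [580.2, 75.3, 176.2]
tcp_rot: [0.895, -0.331, -0.238, -0.179]
wrist_force: [1.9, -4.7, -0.3]
grip_width: 60.3
finger_force: 60.0
```

```bash
python3 -c "
from h import *
tq()"
```

```text
turned deg [-0.23  0.24 73.44] panel [-0.1 -0.1 62.6] F [-4.2  1.   2.7] M [0.53 1.22 0.89] j [-0.25  0.73  1.41  0.4   1.48  1.89] t 20.0 w 60.28708025169933
```

>>> carry_out --targets '[[[0, 0, 0, 0, 0, 0.01], [0, 0, 0, 0, 0, 0]]]'

```text
t: 20.2
eef_pos: [580.2, 75.3, 176.2]
tcp_rot: [0.885, -0.358, -0.244, -0.172]
wrist_force: [2.5, -5.8, -0.4]
grip_width: 60.3
finger_force: 60.0
```

```bash
python3 -c "
from h import *
tq()"
```

```text
turned deg [-0.24  0.25 76.96] panel [-0.1 -0.1 62.6] F [-5.3  1.1  3.2] M [0.49 1.18 1.37] j [-0.25  0.73  1.41  0.4   1.48  1.95] t 20.2 w 60.32882779857231
```

>>> carry_out --targets '[[[0, 0, 0, 0, 0, 0.012], [0, 0, 0, 0, 0, 0]]]'

```text
t: 20.4
eef_pos: [579.0, 76.6, 177.5]
tcp_rot: [0.87, -0.391, -0.252, -0.163]
wrist_force: [-0.5, -3.1, 6.1]
grip_width: 60.1
finger_force: 59.6
```

```bash
python3 -c "
from h import *
tq()"
```

```text
turned deg [-2.000e-02  1.000e-02  8.135e+01] panel [ 2.   0.2 62.6] F [1.5 2.1 6.3] M [0.77 0.08 1.4 ] j [-0.25  0.73  1.41  0.4   1.49  2.03] t 20.4 w 60.10950901830917
```

>>> carry_out --targets '[[[0, 0, 0, 0, 0, 0.012], [0, 0, 0, 0, 0, 0], [0, 0, 0, 0, 0, 0]]]'

```text
t: 20.7
eef_pos: [578.9, 76.9, 177.6]
tcp_rot: [0.855, -0.423, -0.258, -0.154]
wrist_force: [0.3, -2.4, 6.2]
grip_width: 59.8
finger_force: 59.9
```

```bash
python3 -c "
from h import *
tq()"
```

```text
turned deg [1.000e-02 0.000e+00 8.557e+01] panel [ 2.3  0.2 62.6] F [1.8 1.1 6.4] M [0.72 0.01 1.78] j [-0.25  0.73  1.41  0.4   1.49  2.1 ] t 20.7 w 59.79459736053531
```

>>> carry_out --targets '[[[0, 0, 0, 0, 0, 0], [0, 0, 0, 0, 0, 0], [0, 0, 0, 0, 0, 0], [0, 0, 0, 0, 0, 0]]]' --claw 1

```text
t: 21.1
eef_pos: [579.0, 76.9, 175.9]
tcp_rot: [0.853, -0.427, -0.259, -0.153]
wrist_force: [-0.0, -0.2, 0.5]
grip_width: 82.7
finger_force: 0.0
```

>>> carry_out --targets '[[[0, 0, -0.06, 0, 0, 0], [0, 0, -0.12, 0, 0, 0], [0, 0, -0.12, 0, 0, 0], [0, 0, -0.11, 0, 0, 0], [0, 0, -0.1, 0, 0, 0]]]'

```text
t: 21.6
eef_pos: [627.2, 2.3, 302.9]
tcp_rot: [0.853, -0.427, -0.258, -0.153]
wrist_force: [-1.4, 0.1, -0.0]
grip_width: 87.1
finger_force: 0.0
```

>>> carry_out --targets '[[[0, 0, 0, 0, 0, -0.023], [0, 0, 0, 0, 0, -0.023], [0, 0, 0, 0, 0, -0.023], [0, 0, 0, 0, 0, -0.023], [0, 0, 0, 0, 0, -0.023]]]'

```text
t: 22.1
eef_pos: [626.6, 3.1, 301.3]
tcp_rot: [0.949, -0.095, -0.187, -0.235]
wrist_force: [0.0, -1.2, 0.2]
grip_width: 86.8
finger_force: 0.0
```

>>> carry_out --targets '[[[0, 0, 0, 0, 0, -0.023], [0, 0, 0, 0, 0, -0.023], [0, 0, 0, 0, 0, -0.023], [0, 0, 0, 0, 0, -0.023], [0, 0, 0, 0, 0, -0.023]]]'

```text
t: 22.6
eef_pos: [626.6, 3.1, 301.3]
tcp_rot: [0.921, 0.247, -0.092, -0.286]
wrist_force: [-0.0, 0.4, -0.2]
grip_width: 86.6
finger_force: 0.0
```

>>> carry_out --targets '[[[0, 0, 0, 0, 0, 0], [0, 0, 0, 0, 0, 0], [0, 0, 0, 0, 0, 0]]]'

```text
t: 22.9
eef_pos: [626.7, 2.9, 301.6]
tcp_rot: [0.922, 0.243, -0.093, -0.286]
wrist_force: [-0.2, 0.2, 1.0]
grip_width: 86.8
finger_force: 0.0
```

```bash
python3 -c "
from h import *
tq();plan(loc(4,-110,150),RT)
c=cam('wrist');a,d=imaging.grab_frame('wrist')
K,R,t=c;f=proj(c,[loc(0,0,90),loc(0,0,64)]);print(f)
x,y=f[0].astype(int);x0,y0=x-60,max(y-60,0)
L=[]
for v in range(y-30,y+45):
  for u in range(x-35,x+35):
    if 0<v<400 and d[v,u]>0:
      l=A.T@(R.T@(np.linalg.solve(K,[u,v,1])*d[v,u]-t)-C)
      if l[2]>80 and abs(l[0])<30 and abs(l[1])<30:L.append(l)
L=np.array(L);T=L[L[:,2]>88];print('top',len(T),(T.max(0)+T.min(0))/2,np.median(T,0))
print('lock/speed pred',proj(c,[loc(40.5,110,57),loc(4.5,-110,69)]))
cv2.imwrite('pics/w4.png',cv2.resize(a[y0:y0+120,x0:x0+120],None,fx=5,fy=5,interpolation=cv2.INTER_CUBIC));print(x0,y0)"
```

```text
turned deg [-0.05  0.08  3.36] panel [1.300e+00 2.000e-01 2.147e+02] F [0.8 0.1 0.6] M [-0.08  0.38 -0.07] j [-0.34  0.67  1.14  0.37  1.82  0.72] t 22.9 w 86.83600711085633
at [626.7   2.9 301.6] panel [1.300e+00 2.000e-01 2.147e+02] t 22.9 F [-0.2  0.2  1. ] w 86.8 0.0 j [-0.34  0.67  1.14  0.37  1.82  0.72]
ROT deg [ 0.05 -0.08 -3.36] 1 x [ 0.00015 -0.00021 -0.00932]
SHIFT (after rot) [110.2  -2.7  64.7] 3 x [ 0.1225 -0.003   0.0718]
[[322.01549715 202.56331883]
 [321.78028688 195.44115092]]
top 542 [ 1.0006628  -0.14435928 90.89484511] [ 1.11874888 -0.75546535 91.0091492 ]
lock/speed pred [[292.613598   286.02399084]
 [310.14525433  81.35631763]]
262 142
```

View pics/w4.png

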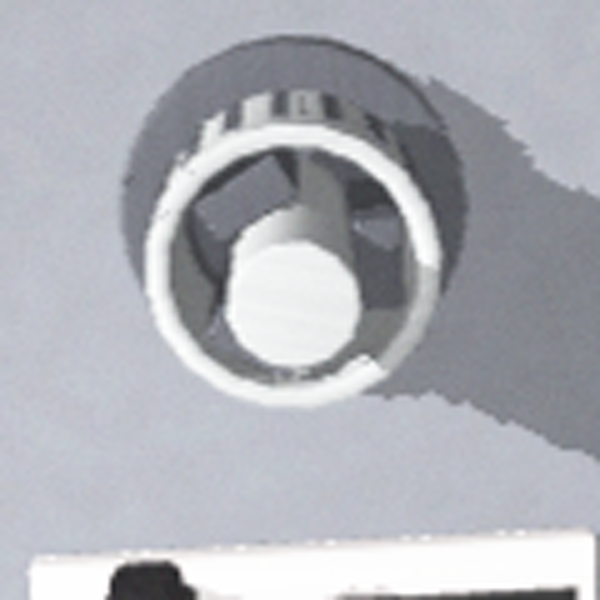

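The crop shows the bar's top at (293,303) centred over the ring at (293,265), with the top at h=91. It is clamped, and the torque rose by about 2 N m until the fingers slipped. Next is the speed paddle.

>>> carry_out --targets '[[[0, 0, 0, 0, 0, -0.009], [0.123, -0.003, 0.05, 0, 0, 0], [0.123, -0.003, 0.05, 0, 0, 0], [0.121, -0.003, 0.05, 0, 0, 0], [0, 0, 0, 0, 0, 0]]]' --claw 0.6

```text
t: 23.45
eef_pos: [705.0, 90.2, 263.7]
tcp_rot: [0.914, 0.271, -0.086, -0.289]
wrist_force: [0.2, -0.1, -1.1]
grip_width: 56.0
finger_force: 0.0
```

>>> carry_out --targets '[[[0, 0, 0, 0, 0, 0], [0, 0, 0, 0, 0, 0], [0, 0, 0, 0, 0, 0]]]'

```text
t: 23.75
eef_pos: [704.0, 84.8, 267.4]
tcp_rot: [0.915, 0.269, -0.084, -0.288]
wrist_force: [-0.3, -1.3, 0.2]
grip_width: 52.6
finger_force: 0.0
```

```bash
python3 -c "
from h import *
plan(loc(5,-110,66),RT)
c=cam('wrist');a,d=imaging.grab_frame('wrist');print(proj(c,[loc(4.5,-110,69)]))
K,R,t=c
L=[]
for v in range(0,400,2):
  for u in range(250,400,2):
    if d[v,u]>0:
      l=A.T@(R.T@(np.linalg.solve(K,[u,v,1])*d[v,u]-t)-C)
      if 62<l[2]<76 and abs(l[0])<60 and abs(l[1]+110)<25:L.append(l)
L=np.array(L);print(len(L),L.min(0),L.max(0),np.median(L,0))"
```

```text
at [704.   84.8 267.4] panel [   3.7 -109.1  171.3] t 23.8 F [-0.3 -1.3  0.2] w 52.6 0.0 j [-0.2   0.8   0.96  0.43  1.81  0.8 ]
ROT deg [ 0.12 -0.15 -0.06] 1 x [ 0.00034 -0.00042 -0.00018]
SHIFT (after rot) [  0.9  -1.3 105.3] 3 x [ 0.001  -0.0015  0.117 ]
[[319.74348496 209.43178105]]
126 [   0.67359231 -123.19169309   63.15587499] [ 14.96389055 -97.22520016  71.79790373] [   7.79175386 -111.6497181    69.46628511]
```

>>> carry_out --targets '[[[0.003, -0.014, 0.1, 0, 0, 0], [0, 0, 0.1, 0, 0, 0], [0, 0, 0.09, 0, 0, 0], [0, 0, 0.06, 0, 0, 0], [0, 0, 0, 0, 0, 0]]]'

```text
t: 24.3
eef_pos: [668.1, 140.5, 181.2]
tcp_rot: [0.915, 0.269, -0.087, -0.289]
wrist_force: [0.5, 0.6, 0.1]
grip_width: 52.3
finger_force: 0.0
```

>>> carry_out --targets '[[[0, 0, 0, 0, 0, 0], [0, 0, 0, 0, 0, 0], [0, 0, 0, 0, 0, 0], [0, 0, 0, 0, 0, 0], [0, 0, 0, 0, 0, 0]]]' --claw 0 --squeeze 15

```text
t: 24.8
eef_pos: [670.9, 139.6, 183.3]
tcp_rot: [0.915, 0.27, -0.084, -0.288]
wrist_force: [-0.7, -0.2, -0.0]
grip_width: 20.1
finger_force: 0.0
```

>>> carry_out --targets '[[[0, 0, 0, 0, 0, 0], [0, 0, 0, 0, 0, 0], [0, 0, 0, 0, 0, 0]]]'

```text
t: 25.1
eef_pos: [670.9, 139.5, 183.0]
tcp_rot: [0.915, 0.27, -0.084, -0.288]
wrist_force: [0.4, -2.8, 0.5]
grip_width: 15.7
finger_force: 15.0
```

```bash
python3 -c "
from h import *
plan(loc(-45,-110,66),RT);tq()"
```

```text
at [670.9 139.5 183. ] panel [   7.6 -111.1   65.5] t 25.1 F [ 0.4 -2.8  0.5] w 15.7 15.000239588844124 j [-0.14  0.83  1.14  0.45  1.59  0.77]
ROT deg [ 0.14 -0.11  0.01] 1 x [ 3.8e-04 -3.2e-04  2.0e-05]
SHIFT (after rot) [-1.1 52.6 -0.5] 2 x [-0.0018  0.0877 -0.0008]
turned deg [-0.14  0.11 -0.01] panel [   7.6 -111.1   65.5] F [-1.8  1.2  1.9] M [ 0.06  0.52 -0.  ] j [-0.14  0.83  1.14  0.45  1.59  0.77] t 25.1 w 15.73527193888934
```

>>> carry_out --targets '[[[0, 0.05, 0, 0, 0, 0], [0, 0.05, 0, 0, 0, 0], [0, 0.05, 0, 0, 0, 0], [0, 0, 0, 0, 0, 0]]]'

```text
t: 25.5
eef_pos: [691.8, 107.2, 156.1]
tcp_rot: [0.915, 0.269, -0.084, -0.288]
wrist_force: [1.9, -2.4, 1.0]
grip_width: 16.1
finger_force: 15.0
```

>>> carry_out --targets '[[[0, 0.012, 0, 0, 0, 0], [0, 0.012, 0, 0, 0, 0], [0, 0, 0, 0, 0, 0], [0, 0, 0, 0, 0, 0]]]'

```text
t: 25.9
eef_pos: [693.7, 104.2, 153.6]
tcp_rot: [0.915, 0.27, -0.084, -0.288]
wrist_force: [-0.4, -0.6, 4.7]
grip_width: 16.2
finger_force: 15.0
```

```bash
python3 -c "
from h import *
tq()"
```

```text
turned deg [-0.07  0.08 -0.04] panel [ -43.7 -111.1   65.5] F [2.5 0.7 4.1] M [ 0.12 -0.03 -0.01] j [-0.18  0.89  1.08  0.43  1.61  0.73] t 25.9 w 16.205199308208858
```

>>> carry_out --targets '[[[0, 0.008, 0, 0, 0, 0], [0, 0, 0, 0, 0, 0], [0, 0, 0, 0, 0, 0]]]'

```text
t: 26.2
eef_pos: [694.4, 103.3, 152.8]
tcp_rot: [0.914, 0.27, -0.085, -0.289]
wrist_force: [-2.0, -0.4, 6.4]
grip_width: 16.0
finger_force: 15.0
```

```bash
python3 -c "
from h import *
tq()"
```

```text
turned deg [ 0.04  0.07 -0.06] panel [ -45.2 -111.1   65.5] F [4.3 1.9 4.8] M [ 0.14 -0.36 -0.08] j [-0.18  0.9   1.08  0.43  1.61  0.73] t 26.2 w 16.0496050356943
```

>>> carry_out --targets '[[[0, 0.01, 0, 0, 0, 0], [0, 0, 0, 0, 0, 0], [0, 0, 0, 0, 0, 0]]]'

```text
t: 26.5
eef_pos: [694.5, 103.1, 152.6]
tcp_rot: [0.913, 0.271, -0.086, -0.291]
wrist_force: [-3.6, 2.6, 10.3]
grip_width: 16.3
finger_force: 15.0
```

>>> carry_out --targets '[[[0, 0.008, 0, 0, 0, 0], [0, 0, 0, 0, 0, 0], [0, 0, 0, 0, 0, 0]]]'

```text
t: 26.8
eef_pos: [694.6, 103.1, 152.5]
tcp_rot: [0.913, 0.271, -0.086, -0.293]
wrist_force: [-6.3, 5.0, 14.3]
grip_width: 15.9
finger_force: 15.0
```

```bash
python3 -c "
from h import *
tq()"
```

```text
turned deg [ 0.59 -0.04 -0.2 ] panel [ -45.5 -111.2   65.4] F [14.4  2.6  7.3] M [ 0.31 -2.03 -0.07] j [-0.19  0.9   1.07  0.44  1.62  0.73] t 26.8 w 15.86806304008986
```

At the stop. I'll release, retreat and do a final check.

>>> carry_out --targets '[[[0, -0.01, 0, 0, 0, 0], [0, 0, 0, 0, 0, 0], [0, 0, 0, 0, 0, 0], [0, 0, 0, 0, 0, 0]]]' --claw 0.6

```text
t: 27.2
eef_pos: [695.8, 100.5, 149.2]
tcp_rot: [0.915, 0.27, -0.085, -0.288]
wrist_force: [-0.4, -0.3, 0.1]
grip_width: 40.4
finger_force: 0.0
```

>>> carry_out --targets '[[[0, 0, -0.05, 0, 0, 0], [0, 0, -0.12, 0, 0, 0], [0, 0, -0.15, 0, 0, 0], [0, 0, -0.15, 0, 0, 0], [0, 0, -0.1, 0, 0, 0]]]'

```text
t: 27.7
eef_pos: [750.6, 15.7, 294.5]
tcp_rot: [0.916, 0.27, -0.082, -0.286]
wrist_force: [0.6, -0.1, 0.9]
grip_width: 52.3
finger_force: 0.0
```

>>> carry_out --targets '[[[-0.06, 0, -0.05, 0, 0, 0], [-0.1, 0, -0.05, 0, 0, 0], [-0.1, 0, 0, 0, 0, 0], [0, 0, 0, 0, 0, 0], [0, 0, 0, 0, 0, 0]]]'

```text
t: 28.2
eef_pos: [691.7, -39.2, 315.0]
tcp_rot: [0.915, 0.269, -0.084, -0.288]
wrist_force: [0.8, 0.5, -0.6]
grip_width: 51.9
finger_force: 0.0
```

>>> carry_out --targets '[[[0, 0, 0, 0, 0, 0], [0, 0, 0, 0, 0, 0]]]'

```text
t: 28.4
eef_pos: [692.9, -37.6, 314.4]
tcp_rot: [0.915, 0.27, -0.085, -0.288]
wrist_force: [-0.2, 0.0, -0.3]
grip_width: 52.0
finger_force: 0.0
```

```bash
python3 -c "
from h import *
tq()
c=cam('wrist');a,d=imaging.grab_frame('wrist')
print(proj(c,[loc(40,110,57),loc(0,0,90),loc(-45,-110,69)]));cv2.imwrite('pics/w5.png',a)"
```

```text
turned deg [-0.06  0.04 -0.06] panel [-48.7 -33.4 265.3] F [-0.1  0.1 -0.3] M [0.   0.3  0.03] j [-0.36  0.78  0.89  0.38  1.96  0.7 ] t 28.4 w 52.01509449086064
[[255.72380036 285.21988416]
 [278.32590177 217.92514418]
 [317.21838446 118.75869988]]
```

View pics/w5.png

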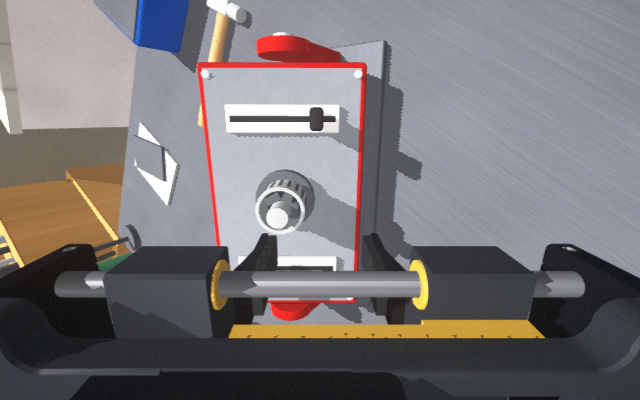

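The paddle is at (316,118), where its end stop should be. The bar is upright in the chuck at (278,216). The lock was in its end-stop column in the previous crop. I'm handing in.

```bash
python3 -c "
from bench import close_job
print(close_job())"
```

```text
the job is handed in; nothing more can be done
None
```

I handed the job in at about 28 s: the lock is at its upper stop, the thinner bar is bottomed and clamped in the chuck, and the speed selector is at its lower stop. The hand-in returned no verdict, and I judged the jaw grip from the sleeve torque rather than measuring it.

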